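# Press a guide bush home in a bench lever press and keep the pressure on

## Robot

A 6-joint arm with a two-finger parallel gripper is mounted at the origin on a cart in front of the work surface, level with it; the furniture and walls round the work are solid. World frame = base frame: x ahead of the robot, y to its left, z up, the work surface at z = 0. Lengths are in m, angles in rad, forces in N, time in s.
With the tool pointing down it reaches from about 0.35 to 0.85 m from the base axis. Payload 8.1 kg.
Tool frame: the origin (TCP) lies midway between the tips of the shut fingers; the grasp point (between the pads) lies 19 mm behind it; z points along the fingers, y is the direction in which the jaws open and shut (so a half turn about z gives the same grasp; the last joint's range is limited). The gripper opens to 93 mm and grips with 3 to 60 N. Pads are 15 mm wide; open, the fingers measure 128 mm over their backs; the gripper's body (75 mm by 188 mm) begins 65 mm behind the grasp point.
Start: joints at [-1.211, 0.13, 1.488, -0, 1.523, -0.085], TCP at [0.258, -0.542, 0.219] pointing down, gripper open.
Joint ranges: [-2.96, 2.96], [-0.89, 2.26], [0.02, 2.5], [-1.34, 4.48], [0, 2.73], [-2.66, 2.66]. Speed limits (rad/s): [2.39, 2.39, 2.79, 3.14, 3.14, 3.14].

## Interface

Orientations are given as a rotation vector (axis times angle).
In Python, from plant import robot, optics, ticket gives the robot as it stands.
- The arm moves only by the tool send_rows, never from a script. Its argument "targets" is a list of rows, each a list of 3 entries, a list of its own where there are three numbers: the opening, from -1 (shut) to 1 (fully open), then the shift along the tool's x, y, z in mm, then the turn about the tool's z in rad. A call has 1 to 12 rows; each row shifts and turns the commanded pose from where the row before left it, along the tool's axes as they then stand; what a row does not reach is not made up. A row lasts 1/10 s, in which the tool goes at most 50 mm and 8.59 degrees, less where a joint would pass 70% of its speed; a pose out of reach is approached as far as the arm can. A call with a gripper value outside its range is refused whole. The fingers move at their own pace and stop on an object; "newtons" is the grip in N (left out, the last holds). Time passes only in rows, so rows that do not move let the fingers close. It gives the time, the measured TCP pose, the force and the opening at its end, in the units of the state.
- robot.read_state(): the state, without advancing time (a new reading comes with each control period).
- optics.read_camera(name): name is "scene" or "top" or "wrist"; returns a dict with "color" (400x640x3 uint8, red, green, blue), "K" (3x3 intrinsics, pixels), "position" and "orientation" of the camera in the world. Camera axes: x right, y up, looking along -z (the intrinsics and any distortion apply to the point x, -y, -z); pixel columns grow to the right and rows downward; lengths in m; the calibration is good to about 2 mm. A picture is of the moment at which its call begins. There is no depth.
- ticket.close_job(): hands the job in, once; it reports no verdict.
Trained networks look in the newest picture that a camera, given by its name, has taken for a name from the list of things; names that differ only in an ending like _2 or _b are one class to them, and where a whole thing is asked for, a point or a joint stands for the part that bears it (a point fixed in the world has none). Each returns a list of dicts, best first, with "confidence" (0 to 1); they miss things now and then, are a little off and sometimes report something else, mostly with a low value. They report only what shows in the picture. A call takes as long as a camera call.
- optics.cut_out(camera, name): "region" (400x640 bool, what is visible of it) and "point" ([column, row] in pixels, amid what is visible of it).
The state is a dict: "t": time; "q": joint angles; "dq": joint speeds; "joint_torque": joint torques, N m; "tool_pos": TCP position; "orientation": TCP orientation; "force": force on the tool from outside, world axes, zero at the start; "wrist_torque": the same for the moment, N m; "opening": finger opening in m.
Only numpy, scipy, OpenCV 4.12 (cv2) and the standard library are available. Lean on these libraries where they do the work, as an engineer would, in place of code of your own. Each camera call takes 0.05 s, during which the arm holds its last target.

## Task

The brass guide bush in the wooden jig block under the small lever press has adhesive on it and stands proud of the block. Leave the lever's safety catch on while you turn the crank on top of the press clockwise until the head is fully down on its stop collars; then flip the catch forward, off the lever's lug, and pull the lever down until the bush is fully home. Finish still holding the lever down, so that the ram keeps pressing on the bush, and leave the other things on the bench where they are.

Things in the scene. Friction and masses are not known exactly. Their poses are not given: they have to be found in the camera images.
- press_bed (a point): middle of the grey press's work place, right below the ram, on the bed's upper face (22 mm over the bench). Fixed to the bench. Its x axis points to the columns, 95 mm away; -x to the lever's free end; y to the side that carries lever and catch (towards the robot, within 22 degrees). Bed: x -95 to 145, y -75 to 75 mm. Head: up to 124 mm wide, its top 205 mm over the bench, 185 when down
- crank_handle (a point): middle of the crank's upright round black handle, 16 mm thick, 48 mm long (24 mm above and below this point), which revolves freely on its pin. It stands on the flat crank arm, 45 mm from the crank's axis; this point is 280 mm over the bench. The bridge under the crank (52 x 130 mm) ends 232 mm over the bench
- crank_axis (a point): point on the crank's upright axis at the height of the middle of the handle; the axis stands on the bridge between the two columns
- crank (a joint): crank angle, rad: 0 = head fully up, grows clockwise seen from above, ends at 15.71 (2.5 turns) with the head on its collars. The head sinks 8 mm a turn and stays where left; turning takes about 3 N at the handle. At 0 (and each full turn) the arm points along the press's -x, at 15.71 along its +x
- catch (a joint): safety catch, rad: 0 = on, its nose behind the lug of the lever's hub (the lever then goes down 0.1 rad at most); grows as its knob is pushed along the press's -x; ends at 1.25 = off. A weighted pawl: beyond about 0.3 rad it falls over to 1.25 by itself. A push under 1 N moves it
- catch_knob (a point): centre of the catch's thumb knob, a steel cross pin 15 mm thick and 24 mm long along the press's y, on an upright 8 mm stem. With the catch on, the knob stands 46 mm above the catch's hinge; 30 mm below the knob's centre is the highest thing within 30 mm of it. It moves down with the head
- catch_hinge (a point): the catch's hinge, right below the knob while the catch is on; the hinge line runs along the press's y axis
- lever (a joint): lever angle, rad: 0 = up (0.35 rad above level, towards the press's -x), grows as it is pulled down, at most 0.75. A spring returns it to 0 (3 to 5 N at the handle); pressing the bush in takes about 5 N more. With the head fully down the bush is home at about 0.67
- lever_grip (a point): middle of the lever's black round handle, 20 mm thick and 104 mm long along the lever, 170 mm from the lever's hinge; it moves down with the head and swings with the lever in the press's x-z plane
- lever_hinge (a point): point on the lever's hinge line (which runs along the press's y axis), in the plane in which the lever swings; it moves down with the head, from 160 to 140 mm over the bench
- lever_handle: the lever's black handle; its origin lies on the lever's hinge line, not in the handle
- bush (a joint): how far the brass bush is pressed in, m: 0 = its flange (26 mm across, 4 mm thick) stands 10 mm proud of the block, 0.010 = home. The ram's foot hangs 26 mm above the flange with the head up, 6 mm with it down; the lever's stroke moves it 18 mm, so the bush cannot be pressed home before the head is down
- ram: the steel ram in the head, 22 mm thick with a foot 34 mm across; it goes down 24 mm per rad of lever
- bush_top (a point): centre of the upper face of the bush's flange
- spare_block: loose spare wooden block, 45 x 85 x 28 mm, beside the press at its column end; stays where it is
- driver: loose screwdriver, 190 mm long, lying between the press and the robot; stays where it is
- file: loose file, 265 mm long, lying behind the press; stays where it is
- ratchet: loose ratchet handle, 217 mm long, near the bench's front edge on the left; stays where it is
- scraper: loose filling knife with a wooden handle, 200 mm long, behind the press on the right; stays where it is

How it is judged:
By the outcome, as a careful person would: the job done as asked, in the order asked, and still so for the second after the job is handed in, while the arm keeps its last pose, push and grip.
It also fails if it takes over 72 s, if anything falls off the work surface, if the arm or the gripper's body presses on something with over 40 N, if the wrist force passes 120 N, or if a joint passes its speed limit or range.

## Working session

There is one attempt and no reset: what is moved stays moved. The work goes in short steps, Python scripts to look and compute and a tool call to move; the robot and the scene stay as the last step left them, time stands still between calls to the robot, and variables do not carry over. Pictures are saved under pics/ and viewed, and the job is handed in when it is done.

Besides the shell and the picture viewer there is one more tool, called after "Call:" as name(argument=value, ...), one argument or row to a line, values as JSON. send_rows: Moves the arm, as the interface text tells. Its arguments: {"type":"object","properties":{"targets":{"type":"array","items":{"type":"array"}},"newtons":{"type":"number"}},"required":["targets"]}

```bash
ls; mkdir -p pics
python3 - <<'E'
from plant import robot, optics
import cv2,numpy as np
s=robot.read_state(); print({k:np.round(v,3).tolist() for k,v in s.items()})
for n in ["scene","top","wrist"]:
    c=optics.read_camera(n); cv2.imwrite(f"pics/{n}0.png",c["color"][:,:,::-1]); print(n,c["K"],c["position"],c["orientation"],[k for k in c])
print(robot.read_state()["t"])
E
```

```text
pics
{'t': 0.0, 'q': [-1.211, 0.131, 1.489, 0.0, 1.523, -0.085], 'dq': [-0.001, -0.0, 0.002, 0.001, -0.002, 0.001], 'joint_torque': [0.001, -55.984, -49.175, 0.077, 0.036, -0.0], 'tool_pos': [0.258, -0.541, 0.218], 'orientation': [-3.062, -0.693, 0.0], 'force': [0.295, 0.37, 1.154], 'wrist_torque': [0.002, 0.016, -0.031], 'opening': 0.093}
scene [[457.13220314   0.         321.86159909]
 [  0.         457.13220314 200.18571054]
 [  0.           0.           1.        ]] [-0.19926084  0.64898923  0.92185489] [ 0.48586453 -1.05047169 -2.12122831] ['color', 'K', 'position', 'orientation']
top [[364.82456259   0.         321.005723  ]
 [  0.         364.82456259 200.03197881]
 [  0.           0.           1.        ]] [ 0.38328545 -0.04151936  1.2850926 ] [ 0.13602453 -0.08873474 -1.57070634] ['color', 'K', 'position', 'orientation']
wrist [[331.0336534    0.         316.6610065 ]
 [  0.         331.0336534  201.53956288]
 [  0.           0.           1.        ]] [ 0.33133867 -0.50685257  0.38297717] [-0.2621047   0.1666585  -1.11623496] ['color', 'K', 'position', 'orientation']
0.15
```

View pics/scene0.png

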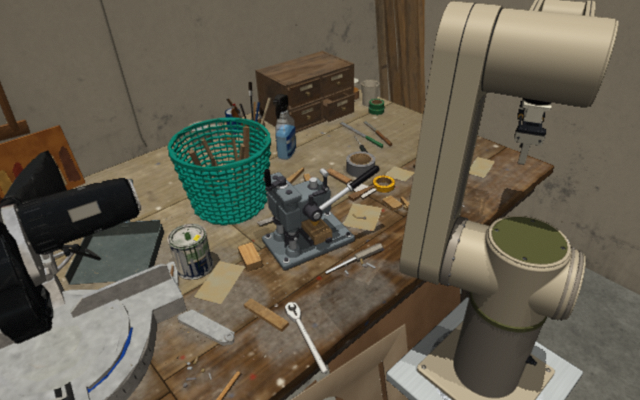

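View pics/top0.png

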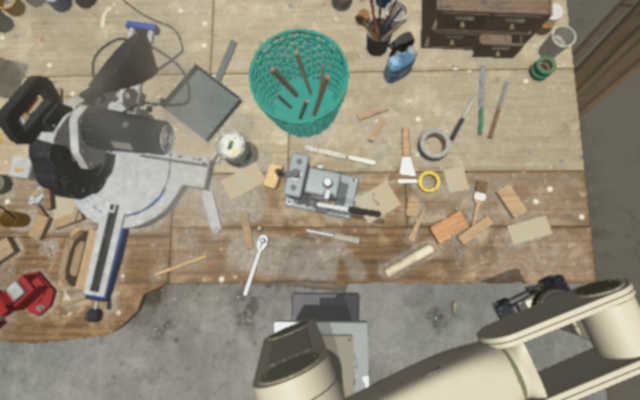

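```bash
cat > h.py <<'E'
import numpy as np, cv2
from scipy.spatial.transform import Rotation as R
from plant import robot, optics
def ray(c,px):
    K=c["K"]; d=np.array([(px[0]-K[0,2])/K[0,0],-(px[1]-K[1,2])/K[1,1],-1.])
    return np.array(c["position"]), R.from_rotvec(c["orientation"]).apply(d)
def atz(c,px,z):
    p,d=ray(c,px); return p+d*(z-p[2])/d[2]
def proj(c,P):
    K=c["K"]; v=R.from_rotvec(c["orientation"]).inv().apply(np.atleast_2d(P)-np.array(c["position"]))
    return np.c_[K[0,2]+K[0,0]*v[:,0]/-v[:,2], K[1,2]+K[1,1]*(-v[:,1])/-v[:,2]]
def tri(c1,p1,c2,p2):
    a,d=ray(c1,p1); b,e=ray(c2,p2); d/=np.linalg.norm(d); e/=np.linalg.norm(e)
    s=np.linalg.lstsq(np.c_[d,-e],b-a,rcond=None)[0]
    x,y=a+d*s[0],b+e*s[1]; return (x+y)/2,np.linalg.norm(x-y)
E
python3 - <<'E'
from h import *
C={n:optics.read_camera(n) for n in ["scene","top"]}
for nm in ["press_bed","crank_handle","crank_axis","crank","catch_knob","catch_hinge","catch","lever_grip","lever_hinge","lever_handle","lever","bush_top","ram","driver","spare_block"]:
    r={}
    for n in C:
        l=optics.cut_out(n,nm)
        print(nm,n,[(round(d["confidence"],2),np.round(d["point"],1).tolist(),int(d["region"].sum())) for d in l[:2]])
        if l: r[n]=l[0]["point"]
    if len(r)==2:
        p,e=tri(C["scene"],r["scene"],C["top"],r["top"]); print("   tri",p.round(4),round(e,4))
print(robot.read_state()["t"])
E
```

```text
press_bed scene [(0.71, [302.8, 218.8], 6292), (0.53, [361.3, 175.9], 256)]
press_bed top [(0.74, [318.8, 187.0], 3507)]
   tri [0.6021 0.004  0.0875] 0.0062
crank_handle scene [(0.76, [268.8, 181.8], 249)]
crank_handle top [(0.71, [365.3, 209.8], 263), (0.49, [288.3, 173.8], 175)]
   tri [ 0.5772 -0.0293  0.2327] 0.2603
crank_axis scene [(0.61, [269.9, 181.5], 250)]
crank_axis top [(0.55, [288.0, 176.2], 171)]
   tri [0.6085 0.0918 0.2557] 0.0193
crank scene [(0.57, [271.9, 181.5], 256)]
crank top [(0.66, [284.5, 176.4], 152), (0.42, [347.0, 238.4], 146)]
   tri [0.6024 0.0967 0.2623] 0.0074
catch_knob scene [(0.63, [360.2, 177.2], 230), (0.55, [323.9, 186.1], 194)]
catch_knob top [(0.64, [326.5, 197.7], 93)]
   tri [ 0.5007 -0.0535  0.2646] 0.0898
catch_hinge scene [(0.69, [320.5, 186.0], 152)]
catch_hinge top [(0.51, [326.9, 197.0], 94), (0.18, [316.1, 190.3], 3539)]
   tri [ 0.5499 -0.0236  0.2158] 0.0094
catch scene [(0.53, [325.6, 186.5], 163), (0.51, [264.7, 225.4], 52)]
catch top [(0.39, [326.3, 200.1], 74), (0.23, [368.7, 209.9], 209)]
   tri [ 0.5368 -0.0247  0.2208] 0.0012
[... 554 characters left out ...]
13)]
lever top [(0.89, [337.8, 207.4], 423)]
   tri [ 0.5269 -0.0541  0.1694] 0.0163
bush_top scene [(0.56, [321.9, 188.3], 174)]
bush_top top [(0.57, [284.6, 176.9], 162), (0.31, [336.1, 208.4], 419)]
   tri [0.5485 0.0554 0.2684] 0.119
ram scene [(0.46, [313.5, 183.6], 79), (0.37, [321.3, 187.7], 168)]
ram top [(0.51, [326.0, 185.3], 45)]
   tri [ 0.5839 -0.0235  0.2074] 0.0019
driver scene [(0.56, [368.4, 254.2], 237)]
driver top [(0.61, [348.2, 238.5], 131)]
   tri [ 0.4339 -0.0966 -0.0036] 0.0046
spare_block scene [(0.89, [250.7, 255.0], 452), (0.56, [268.3, 182.8], 225)]
spare_block top [(0.67, [272.5, 176.4], 255), (0.53, [346.2, 238.0], 165)]
   tri [0.6505 0.1681 0.0199] 0.0023
1.75
```

Run:
```python
import cv2
a=cv2.imread("pics/scene0.png")[140:280,220:400]; cv2.imwrite("pics/s0c.png",cv2.resize(a,(760,591),interpolation=cv2.INTER_CUBIC))
a=cv2.imread("pics/top0.png")[140:250,255:395]; cv2.imwrite("pics/t0c.png",cv2.resize(a,(760,597),interpolation=cv2.INTER_CUBIC))
```

```text
(no output)
```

View pics/s0c.png

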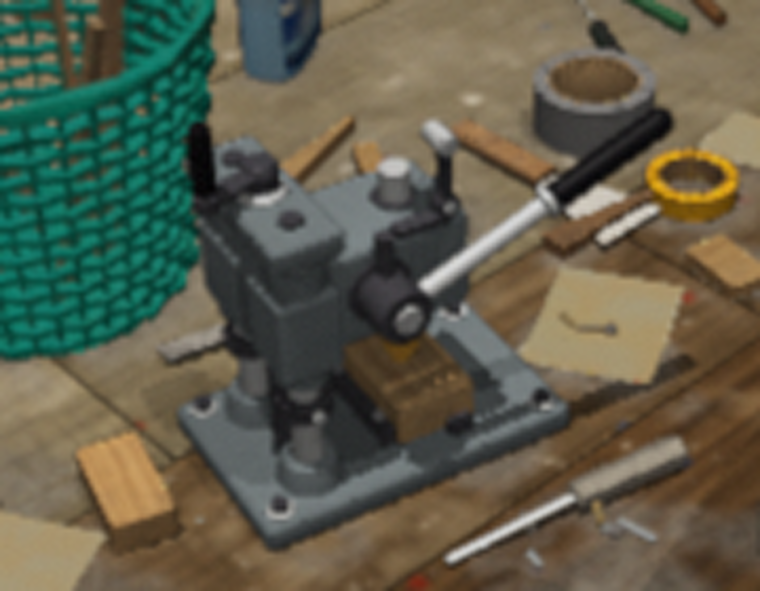

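View pics/t0c.png

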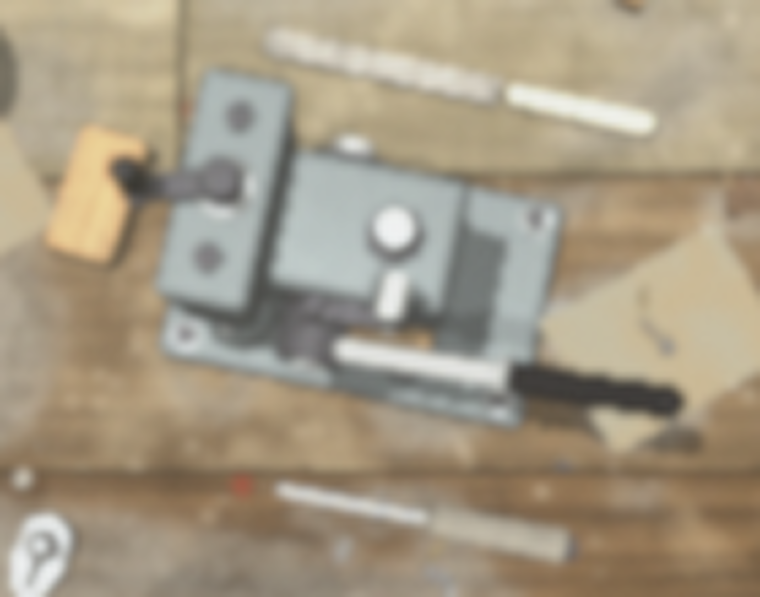

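```bash
cat > fit.py <<'E'
from h import *
from scipy.optimize import least_squares
ct=optics.read_camera("top"); cs=optics.read_camera("scene")
T=lambda p:(255+np.array(p)/760*140, 140+0) 
def t(x,y): return [255+x*140/760-0.4,140+y*110/597-0.4]
def s(x,y): return [220+x*180/760-0.4,140+y*140/591-0.4]
obs=[("t",t(163,352),[.145,.075,.022]),("t",t(520,422),[-.095,.075,.022]),("t",t(562,205),[-.095,-.075,.022]),
("t",t(210,68),[.121,-.065,.232]),("t",t(295,85),[.069,-.065,.232]),("t",t(245,312),[.069,.065,.232]),("t",t(158,292),[.121,.065,.232]),
("s",s(270,538),[.145,.075,.016]),("s",s(180,412),[.145,-.075,.022]),("s",s(568,405),[-.095,.075,.022])]
def P(v,p):
    p=np.atleast_2d(p); c,q=np.cos(v[2]),np.sin(v[2])
    return np.c_[v[0]+c*p[:,0]-q*p[:,1], v[1]+q*p[:,0]+c*p[:,1], p[:,2]]
def res(v):
    return np.concatenate([(proj(ct if k=="t" else cs,P(v,p))[0]-np.array(o)) for k,o,p in obs])
r=least_squares(res,[.58,0,1.5]); 
v=r.x
if __name__=="__main__":
    print(v, np.round(r.fun.reshape(-1,2),1).tolist())
    # crank handle z=280
    for nm,tp,sp in [("handle",t(125,168),s(203,160)),("handletop",t(122,168),s(200,130)),("hub",t(224,180),s(262,165)),("knob",t(394,297),s(440,133)),("gripend",t(668,402),s(655,120)),("gripstart",t(520,378),s(560,195)),("ramtop",t(395,228),s(395,170)),("hubend",t(320,345),s(408,318))]:
        p,e=tri(ct,tp,cs,sp); c,q=np.cos(v[2]),np.sin(v[2]); d=p[:2]-v[:2]
        print(nm,p.round(3),"press",np.round([c*d[0]+q*d[1],-q*d[0]+c*d[1],p[2]],3),round(e,4))
    for n,c,pts in (("t",ct,None),("s",cs,None)):
        im=cv2.resize(c["color"][:,:,::-1][130:290,210:410],(800,640))
        for p,col in [([0,0,.022],(0,0,255)),([.095,0,.28],(0,255,0)),([.14,0,.28],(0,255,255)),([.05,0,.28],(255,0,255)),([.145,.075,.022],(255,0,0)),([-.095,.075,.022],(255,0,0)),([-.095,-.075,.022],(255,0,0)),([.145,-.075,.022],(255,0,0))]:
            x=proj(c,P(v,p))[0]; cv2.circle(im,(int((x[0]-209.5)*4),int((x[1]-129.5)*4)),4,col,-1)
        cv2.imwrite(f"pics/fit_{n}.png",im[:600])
E
python3 fit.py
```

```text
[ 0.59312929 -0.02943995  1.36760469] [[-1.0, 0.4], [0.6, 1.0], [0.9, -0.6], [-1.1, -0.5], [0.3, -0.3], [0.4, 0.2], [-0.9, 0.5], [0.2, 0.2], [-1.5, -1.8], [1.3, -0.5]]
handle [0.611 0.11  0.278] press [0.14  0.01  0.278] 0.0056
handletop [0.608 0.109 0.3  ] press [0.139 0.014 0.3  ] 0.0013
hub [0.613 0.063 0.251] press [ 0.094 -0.001  0.251] 0.0001
knob [ 0.547 -0.028  0.263] press [-0.008  0.045  0.263] 0.0005
gripend [ 0.495 -0.173  0.231] press [-0.16   0.067  0.231] 0.0019
gripstart [ 0.51  -0.097  0.201] press [-0.083  0.067  0.201] 0.0022
ramtop [ 0.593 -0.029  0.213] press [0.001 0.    0.213] 0.001
hubend [0.536 0.015 0.147] press [0.032 0.065 0.147] 0.0032
```

View pics/fit_t.png

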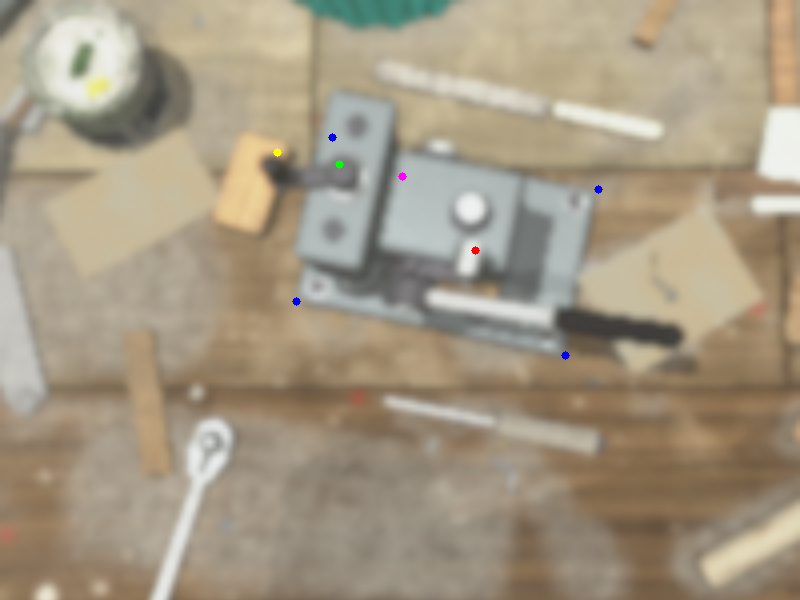

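View pics/fit_s.png

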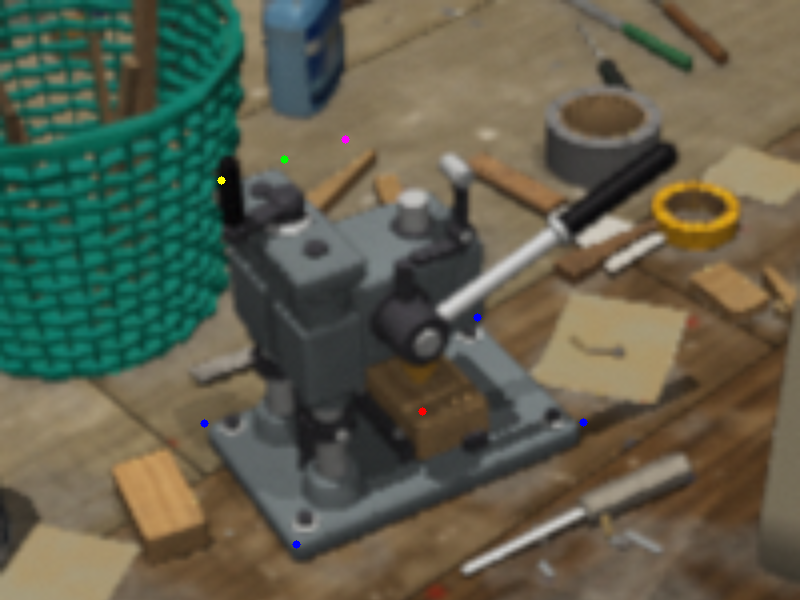

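Run:
```python
from h import *
s=robot.read_state(); Rm=R.from_rotvec(s["orientation"]).as_matrix(); print(Rm.round(3))
cw=optics.read_camera("wrist"); print("cam in tool",Rm.T@(cw["position"]-s["tool_pos"]))
ct=optics.read_camera("top");cs=optics.read_camera("scene")
for z in (.2,.25,.3): print(z,[atz(ct,p,z).round(3).tolist() for p in ([300,133],[348,90],[330,125])], atz(cs,[263,175],z).round(3), atz(cs,[235,183],z).round(3))
v=[.5931,-.0294,1.3676]
print("press x yaw", v[2], "tool x yaw",np.arctan2(Rm[1,0],Rm[0,0]))
```

```text
[[ 0.903  0.43  -0.   ]
 [ 0.43  -0.903  0.   ]
 [-0.    -0.    -1.   ]]
cam in tool [ 0.08098615  0.00033553 -0.16525319]
0.2 [[0.75, 0.056, 0.2], [0.888, -0.094, 0.2], [0.774, -0.037, 0.2]] [0.726 0.045 0.2  ] [0.749 0.125 0.2  ]
0.25 [[0.733, 0.051, 0.25], [0.865, -0.091, 0.25], [0.756, -0.037, 0.25]] [0.662 0.087 0.25 ] [0.683 0.162 0.25 ]
0.3 [[0.716, 0.047, 0.3], [0.841, -0.089, 0.3], [0.738, -0.037, 0.3]] [0.598 0.128 0.3  ] [0.617 0.198 0.3  ]
press x yaw 1.3676 tool x yaw 0.4447785314975133
```

Call:
send_rows(
  targets=[
    [0,[0,0,-20],-0.132],
    [0,[0,0,-20],-0.132],
    [0,[0,0,-20],-0.132],
    [0,[0,0,-20],-0.132],
    [0,[0,0,-20],-0.132],
    [0,[0,0,-20],-0.132],
    [0,[0,0,-10],-0.131],
    [0,[0,0,0],0],
  ],
  newtons=15,
)

```text
t: 2.8
tool_pos: [0.2585, -0.5423, 0.3509]
orientation: [2.43, 1.985, -0.002]
force: [0.5, -0.9, -0.4]
opening: 0.0467
```

```bash
cat >> h.py <<'E'
V=np.array([0.59312929,-0.02943995,1.36760469])
def W(p):
    p=np.atleast_2d(p).astype(float); c,q=np.cos(V[2]),np.sin(V[2])
    return np.c_[V[0]+c*p[:,0]-q*p[:,1], V[1]+q*p[:,0]+c*p[:,1], p[:,2]]
def PR(w):
    w=np.asarray(w); c,q=np.cos(V[2]),np.sin(V[2]); d=w[:2]-V[:2]
    return np.array([c*d[0]+q*d[1],-q*d[0]+c*d[1],w[2]])
def rep():
    s=robot.read_state(); Rm=R.from_rotvec(s["orientation"]).as_matrix()
    print("t",round(s["t"],2),"press",(PR(s["tool_pos"])*1e3).round(1),"yaw",np.arctan2(Rm[1,0],Rm[0,0]).round(4),"F",np.round(s["force"],1),"open",round(s["opening"]*1e3,1),"q",np.round(s["q"],2))
    return s,Rm
def shift(p):
    s,Rm=rep(); d=Rm.T@(W(p)[0]-s["tool_pos"])*1e3; print("tool shift",d.round(1))
E
python3 -c "
from h import *
shift([.140,.010,.34])"
```

```text
t 2.8 press [-569.9  224.3  350.9] yaw 1.3699 F [ 0.5 -0.9 -0.4] open 46.7 q [-1.21  0.11  1.27 -0.    1.76 -1.01]
tool shift [709.4 215.9   9.2]
```

Call:
send_rows(
  targets=[
    [0,[40,12,0],0],
    [0,[40,12,0],0],
    [0,[40,12,0],0],
    [0,[40,12,0],0],
    [0,[40,12,0],0],
    [0,[40,12,0],0],
    [0,[40,12,0],0],
    [0,[40,12,0],0],
    [0,[40,12,0],0],
  ],
)

```text
t: 3.7
tool_pos: [0.4368, -0.209, 0.3476]
orientation: [-2.439, -1.979, 0.001]
force: [0.2, 0.0, -0.7]
opening: 0.0468
```

Call:
send_rows(
  targets=[
    [0,[40,12,0],0],
    [0,[40,12,0],0],
    [0,[40,12,0],0],
    [0,[40,12,0],0],
    [0,[40,12,0],0],
    [0,[40,12,0],0],
    [0,[40,12,0],0],
    [0,[40,12,0],0],
    [0,[0,0,0],0],
  ],
)

```text
t: 4.6
tool_pos: [0.5957, 0.0877, 0.3459]
orientation: [-2.433, -1.983, 0.002]
force: [0.3, -0.1, 0.3]
opening: 0.0462
```

```bash
python3 -c "
from h import *
shift([.140,.010,.34])
for n in ['wrist','scene','top']:
    c=optics.read_camera(n); im=c['color'][:,:,::-1].copy()
    cv2.imwrite('pics/%s1.png'%n,im)
    print(n,c['position'],c['orientation'],[proj(c,W([.14,y,.304]))[0].round(1).tolist() for y in (0,.01,.02)])
    print([(round(d['confidence'],2),np.round(d['point'],1).tolist(),int(d['region'].sum())) for d in optics.cut_out(n,'crank_handle')[:2]])
"
```

```text
t 4.6 press [115.2  21.1 345.9] yaw 1.3679 F [ 0.3 -0.1  0.3] open 46.2 q [0.06 0.12 1.27 0.   1.75 0.26]
tool shift [24.7 11.2  5.9]
wrist [0.6124216  0.16667971 0.51123014] [-0.29343523  0.03227582 -0.19994012] [[349.3, 191.4], [333.8, 191.4], [318.4, 191.3]]
[(0.63, [334.6, 201.9], 1765), (0.39, [381.5, 361.8], 136)]
scene [-0.19926084  0.64898923  0.92185489] [ 0.48586453 -1.05047169 -2.12122831] [[263.9, 166.8], [265.6, 168.6], [267.3, 170.4]]
[(0.74, [269.9, 182.7], 314), (0.53, [303.6, 218.5], 6190)]
top [ 0.38328545 -0.04151936  1.2850926 ] [ 0.13602453 -0.08873474 -1.57070634] [[277.7, 165.6], [276.9, 169.1], [276.2, 172.6]]
[(0.28, [339.7, 209.3], 526)]
```

View pics/wrist1.png

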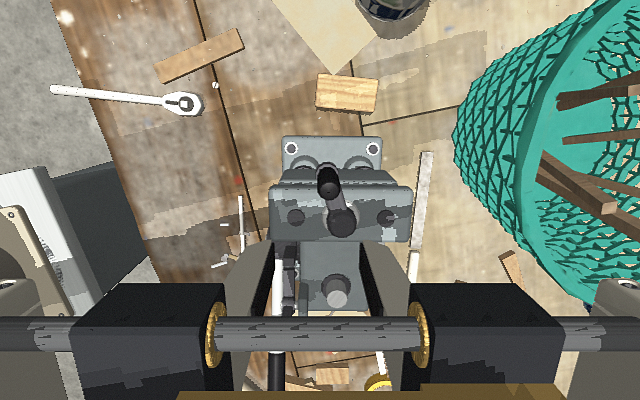

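View pics/scene1.png

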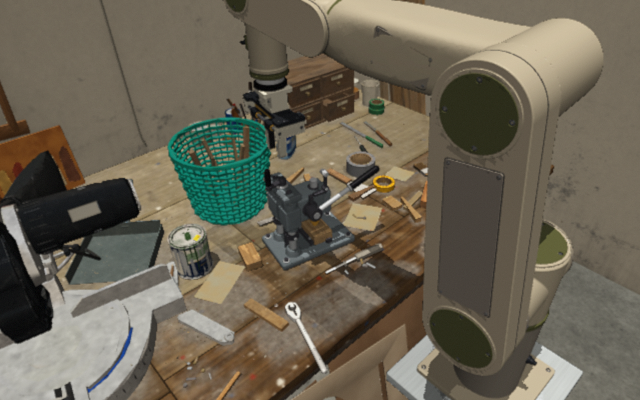

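```bash
python3 -c "
import cv2
a=cv2.imread('pics/wrist1.png')[120:270,250:430]; cv2.imwrite('pics/w1c.png',cv2.resize(a,(720,600),interpolation=cv2.INTER_CUBIC))"
```

```text
(no output)
```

View pics/w1c.png

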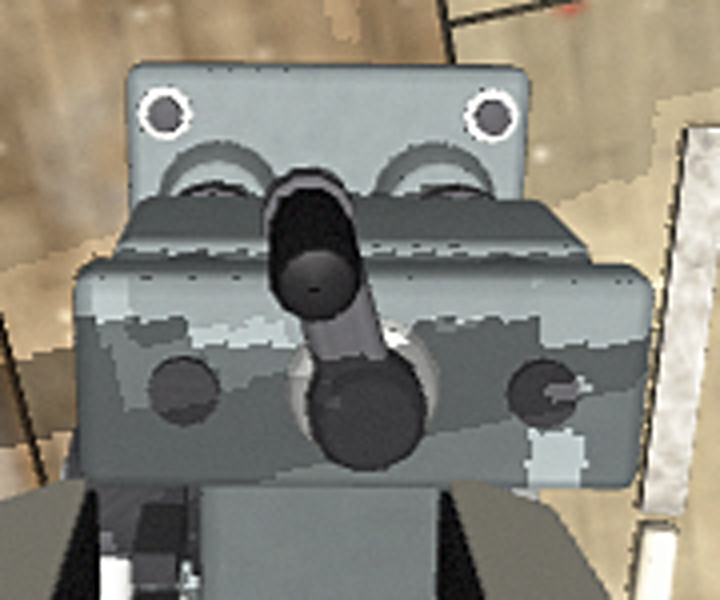

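```bash
python3 -c "
from h import *
c=optics.read_camera('wrist')
print('handle',PR(atz(c,[328.8,189.8],.304)).round(4))
for z in (.25,.26,.27): print(z,PR(atz(c,[341.3,223.6],z)).round(4))
for x,y in((268.8,225),(413.7,225)): print(PR(atz(c,[x,y],.232)).round(4))
print(PR(atz(c,[341.3,187],.232)).round(4),PR(atz(c,[341,241],.232)).round(4))
shift([.140,.0125,.27])"
```

```text
handle [0.1346 0.0127 0.304 ]
0.25 [ 0.0905 -0.0003  0.25  ]
0.26 [0.0943 0.0005 0.26  ]
0.27 [0.0981 0.0013 0.27  ]
[0.0824 0.0642 0.232 ]
[ 0.0822 -0.0677  0.232 ]
[ 0.118  -0.0011  0.232 ] [ 0.0665 -0.0018  0.232 ]
t 4.95 press [109.7  20.8 348.9] yaw 1.3654 F [-0.1  0.2  1. ] open 46.3 q [ 0.05  0.12  1.27 -0.    1.76  0.26]
tool shift [30.4  8.2 78.9]
```

Call:
send_rows(
  targets=[
    [0,[15,4,0],0],
    [0,[15,4,0],0],
    [0,[0,0,0],0],
    [0,[0,0,20],0],
    [0,[0,0,20],0],
    [0,[0,0,20],0],
    [0,[0,0,20],0],
    [0,[0,0,0],0],
    [0,[0,0,0],0],
  ],
)

```text
t: 5.85
tool_pos: [0.6088, 0.1112, 0.2687]
orientation: [-2.434, -1.985, 0.001]
force: [0.1, -0.2, -0.6]
opening: 0.0465
```

```bash
python3 -c "
from h import *
rep()
c=optics.read_camera('wrist');cv2.imwrite('pics/wrist2.png',c['color'][:,:,::-1])
print(proj(c,W([.14,.0127,.304])))"
```

```text
t 5.85 press [140.9  13.  268.7] yaw 1.3681 F [ 0.1 -0.2 -0.6] open 46.5 q [ 0.1   0.17  1.36 -0.    1.62  0.3 ]
[[317.05241467 291.8874724 ]]
```

View pics/wrist2.png

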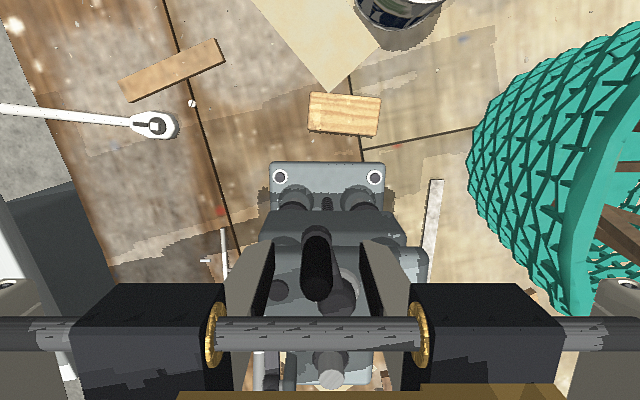

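Handle (317,285) is centred between the fingers. Close gently.

Call:
send_rows(
  targets=[
    [-0.5,[0,0,0],0],
    [-0.7,[0,0,0],0],
    [-1,[0,0,0],0],
    [-1,[0,0,0],0],
    [-1,[0,0,0],0],
    [-1,[0,0,0],0],
  ],
  newtons=15,
)

```text
t: 6.5
tool_pos: [0.6091, 0.1111, 0.269]
orientation: [2.435, 1.985, 0.001]
force: [-1.1, 0.4, 2.2]
opening: 0.016
```

```bash
python3 -c "
from h import *
rep()
# circle rows: center, r
import math
ax=np.array([.0958,-.0005]); r=.045
a0=math.atan2(13-(-.5),140.9-95.8); print(a0, math.hypot(13.5,45.1))
# tool x=press x, tool y=-press y ; clockwise: angle decreases
n=32
th=a0-np.arange(0,42)*2*math.pi/18
p=np.c_[45*np.cos(th),-45*np.sin(th)]
print(np.diff(p,axis=0).round(1)[:20].tolist())
"
```

```text
t 6.5 press [140.9  12.8 269. ] yaw 1.3678 F [-1.1  0.4  2.2] open 16.0 q [0.1  0.17 1.36 0.   1.62 0.3 ]
0.29084641815488826 47.07717068813715
[[1.8, 15.5], [-3.6, 15.2], [-8.6, 13.1], [-12.5, 9.3], [-15.0, 4.5], [-15.6, -0.9], [-14.3, -6.2], [-11.4, -10.7], [-7.0, -14.0], [-1.8, -15.5], [3.6, -15.2], [8.6, -13.1], [12.5, -9.3], [15.0, -4.5], [15.6, 0.9], [14.3, 6.2], [11.4, 10.7], [7.0, 14.0], [1.8, 15.5], [-3.6, 15.2]]
```

Call:
send_rows(
  targets=[
    [-1,[1.8,15.5,0],0],
    [-1,[-3.6,15.2,0],0],
    [-1,[-8.6,13.1,0],0],
    [-1,[-12.5,9.3,0],0],
    [-1,[0,0,0],0],
    [-1,[0,0,0],0],
  ],
)

```text
t: 7.1
tool_pos: [0.6565, 0.0765, 0.269]
orientation: [2.436, 1.983, -0.001]
force: [-2.4, -4.3, 4.1]
opening: 0.016
```

```bash
python3 -c "
from h import *
rep()
import math
th=.2908-np.arange(0,5)*2*math.pi/18
print((95.8+45*np.cos(th)).round(1)[-1],(-.5+45*np.sin(th)).round(1)[-1])
c=optics.read_camera('wrist');cv2.imwrite('pics/wrist3.png',c['color'][:,:,::-1])
"
```

```text
t 7.1 press [116.6 -40.6 269. ] yaw 1.3664 F [-2.4 -4.3  4.1] open 16.0 q [ 0.04  0.28  1.22 -0.    1.63  0.24]
116.0 -40.7
```

View pics/wrist3.png

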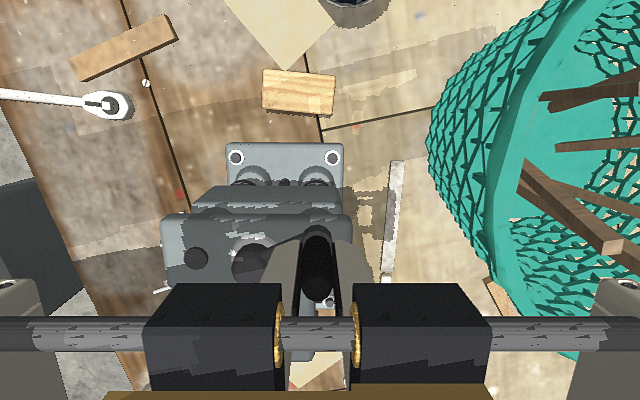

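Call:
send_rows(
  targets=[
    [-1,[-15.0,4.5,0],0],
    [-1,[-15.6,-0.9,0],0],
    [-1,[-14.3,-6.2,0],0],
    [-1,[-11.4,-10.7,0],0],
    [-1,[-7.0,-14.0,0],0],
    [-1,[-1.8,-15.5,0],0],
    [-1,[3.6,-15.2,0],0],
    [-1,[8.6,-13.1,0],0],
    [-1,[12.5,-9.3,0],0],
    [-1,[15.0,-4.5,0],0],
    [-1,[15.6,0.9,0],0],
    [-1,[14.3,6.2,0],0],
  ],
)

```text
t: 8.35
tool_pos: [0.5815, 0.0994, 0.2689]
orientation: [2.434, 1.985, 0.0]
force: [6.3, -9.2, 2.6]
opening: 0.0158
```

```bash
python3 -c "
from h import *
rep()
"
```

```text
t 8.35 press [123.9  37.4 268.9] yaw 1.3685 F [ 6.3 -9.2  2.6] open 15.8 q [ 0.08  0.09  1.44 -0.    1.61  0.29]
```

Call:
send_rows(
  targets=[
    [-1,[11.4,10.7,0],0],
    [-1,[7.0,14.0,0],0],
    [-1,[1.8,15.5,0],0],
    [-1,[-3.6,15.2,0],0],
    [-1,[-8.6,13.1,0],0],
    [-1,[-12.5,9.3,0],0],
    [-1,[-15.0,4.5,0],0],
    [-1,[-15.6,-0.9,0],0],
    [-1,[-14.3,-6.2,0],0],
    [-1,[-11.4,-10.7,0],0],
    [-1,[0,0,0],0],
  ],
)

```text
t: 9.45
tool_pos: [0.6318, 0.0258, 0.269]
orientation: [-2.435, -1.985, 0.0]
force: [-1.6, -2.3, 5.5]
opening: 0.0162
```

```bash
python3 -c "
from h import *
rep()
import math
th=.2908-np.arange(0,27)*2*math.pi/18
print((95.8+45*np.cos(th)).round(1)[-1],(-.5+45*np.sin(th)).round(1)[-1], th[-1]+4*math.pi)
th=.2908-np.arange(26,41)*2*math.pi/18
p=np.c_[45*np.cos(th),-45*np.sin(th)];print(np.diff(p,axis=0).round(1).tolist(),th+4*math.pi)
"
```

```text
t 9.45 press [ 61.9 -26.7 269. ] yaw 1.3678 F [-1.6 -2.3  5.5] open 16.2 q [-0.04  0.2   1.32  0.    1.62  0.16]
59.7 -27.4 3.7814585039886595
[[-7.0, -14.0], [-1.8, -15.5], [3.6, -15.2], [8.6, -13.1], [12.5, -9.3], [15.0, -4.5], [15.6, 0.9], [14.3, 6.2], [11.4, 10.7], [7.0, 14.0], [1.8, 15.5], [-3.6, 15.2], [-8.6, 13.1], [-12.5, 9.3]] [ 3.7814585   3.43239265  3.0833268   2.73426095  2.3851951   2.03612925
  1.6870634   1.33799755  0.9889317   0.63986585  0.2908     -0.05826585
 -0.4073317  -0.75639755 -1.1054634 ]
```

Call:
send_rows(
  targets=[
    [-1,[-7.0,-14.0,0],0],
    [-1,[-1.8,-15.5,0],0],
    [-1,[3.6,-15.2,0],0],
    [-1,[8.6,-13.1,0],0],
    [-1,[12.5,-9.3,0],0],
    [-1,[15.0,-4.5,0],0],
    [-1,[15.6,0.9,0],0],
    [-1,[14.3,6.2,0],0],
    [-1,[11.4,10.7,0],0],
    [-1,[7.0,14.0,0],0],
    [-1,[0,0,0],0],
  ],
)

```text
t: 10.55
tool_pos: [0.6115, 0.1117, 0.2689]
orientation: [2.433, 1.984, 0.001]
force: [4.3, -5.2, 5.2]
opening: 0.0161
```

```bash
python3 -c "
from h import *
rep()
"
```

```text
t 10.55 press [141.9  10.4 268.9] yaw 1.3681 F [ 4.3 -5.2  5.2] open 16.1 q [ 0.1   0.17  1.35 -0.    1.62  0.3 ]
```

Call:
send_rows(
  targets=[
    [-1,[0,5,0],0],
    [-1,[0,5,0],0],
    [-1,[0,3,0],0],
    [-1,[0,0,0],0],
    [-1,[0,0,0],0],
  ],
)

```text
t: 11.05
tool_pos: [0.622, 0.1105, 0.2689]
orientation: [-2.433, -1.986, -0.0]
force: [-3.5, 1.2, 7.2]
opening: 0.0162
```

```bash
python3 -c "
from h import *
rep()
"
```

```text
t 11.05 press [ 1.429e+02 -1.000e-01  2.689e+02] yaw 1.3692 F [-3.5  1.2  7.2] open 16.2 q [0.09 0.2  1.32 0.   1.62 0.3 ]
```

Call:
send_rows(
  targets=[
    [-1,[0,2,0],0],
    [-1,[0,0,0],0],
    [-1,[0,0,0],0],
  ],
)

```text
t: 11.35
tool_pos: [0.6223, 0.1105, 0.2688]
orientation: [-2.43, -1.985, 0.004]
force: [-12.1, 0.4, 12.3]
opening: 0.016
```

```bash
python3 -c "
from h import *
rep()
"
```

```text
t 11.35 press [143.   -0.3 268.8] yaw 1.3697 F [-12.1   0.4  12.3] open 16.0 q [0.09 0.21 1.31 0.   1.63 0.29]
```

Call:
send_rows(
  targets=[
    [-0.3,[0,0,0],0],
    [-0.1,[0,0,0],0],
    [0,[0,0,0],0],
    [0,[0,0,0],0],
    [0,[0,0,-20],0],
    [0,[0,0,-20],0],
    [0,[0,0,-20],0],
    [0,[0,0,-10],0],
    [0,[0,0,0],0],
    [0,[0,0,0],0],
  ],
)

```text
t: 12.35
tool_pos: [0.6236, 0.108, 0.3377]
orientation: [-2.435, -1.984, 0.001]
force: [-0.1, 0.2, -0.2]
opening: 0.0468
```

Run:
```python
from h import *
rep()
C={n:optics.read_camera(n) for n in ("wrist","scene","top")}
for n,c in C.items(): cv2.imwrite(f'pics/{n}4.png',c['color'][:,:,::-1])
for nm in ("catch_knob","crank_handle","lever_handle"):
  for n in C:
    print(nm,n,[(round(d['confidence'],2),np.round(d['point'],1).tolist(),int(d['region'].sum())) for d in optics.cut_out(n,nm)[:2]])
im=C['scene']['color'][:,:,::-1][140:280,220:400]; cv2.imwrite("pics/s4c.png",cv2.resize(im,(760,591),interpolation=cv2.INTER_CUBIC))
```

```text
t 12.35 press [140.8  -2.1 337.7] yaw 1.3677 F [-0.1  0.2 -0.2] open 46.8 q [0.09 0.21 1.19 0.   1.75 0.29]
catch_knob wrist [(0.63, [270.2, 317.6], 490), (0.5, [259.1, 371.4], 509)]
catch_knob scene [(0.59, [320.9, 188.2], 178), (0.56, [269.2, 182.3], 225)]
catch_knob top [(0.57, [337.4, 209.4], 512)]
crank_handle wrist [(0.56, [312.5, 232.6], 1759)]
crank_handle scene [(0.66, [267.4, 181.9], 264)]
crank_handle top [(0.4, [299.0, 171.0], 78)]
lever_handle wrist [(0.94, [255.9, 373.2], 559)]
lever_handle scene [(0.7, [268.9, 179.9], 310), (0.54, [362.1, 180.0], 274)]
lever_handle top [(0.74, [365.4, 209.0], 236)]
```

View pics/s4c.png

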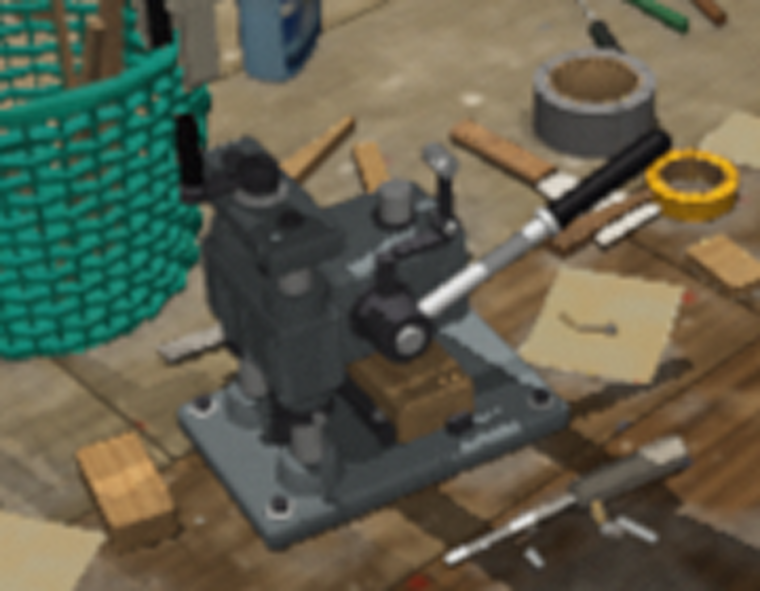

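View pics/wrist4.png

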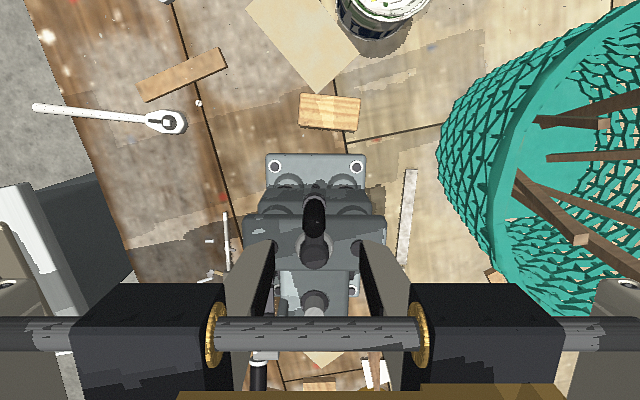

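Run:
```python
from h import *
c=optics.read_camera('scene')
for y in (.042,.045,.048):
    p,d=ray(c,[220+437*180/760-.4,140+157*140/591-.4])
    # intersect press plane y
    n=np.array([-np.sin(V[2]),np.cos(V[2]),0]); t=(y-n[:2]@(p[:2]-V[:2]))/(n@d); print(y,PR(p+t*d).round(4))
shift([.04,.045,.34])
```

```text
0.042 [-0.0073  0.042   0.2439]
0.045 [-0.0055  0.045   0.2462]
0.048 [-0.0038  0.048   0.2485]
t 13.0 press [140.8  -2.2 338.7] yaw 1.3678 F [-0.1 -0.2 -0.5] open 46.5 q [0.09 0.21 1.19 0.   1.75 0.29]
tool shift [-100.8  -47.2   -1.3]
```

Call:
send_rows(
  targets=[
    [-1,[-25,-12,0],0],
    [-1,[-25,-12,0],0],
    [-1,[-25,-12,0],0],
    [-1,[-26,-11,0],0],
    [-1,[0,0,0],0],
    [-1,[0,0,25],0],
    [-1,[0,0,25],0],
    [-1,[0,0,25],0],
    [-1,[0,0,25],0],
    [-1,[0,0,0],0],
    [-1,[0,0,0],0],
  ],
)

```text
t: 14.1
tool_pos: [0.5573, 0.0191, 0.2389]
orientation: [-2.434, -1.985, 0.001]
force: [-0.2, 0.1, 1.3]
opening: 0.0004
```

Run:
```python
from h import *
rep()
c=optics.read_camera('scene')
im=c['color'][:,:,::-1][100:240,220:400]; cv2.imwrite("pics/s5c.png",cv2.resize(im,(760,591),interpolation=cv2.INTER_CUBIC))
```

```text
t 14.1 press [ 40.3  44.9 238.9] yaw 1.3681 F [-0.2  0.1  1.3] open 0.4 q [-0.06  0.01  1.58  0.    1.55  0.14]
```

View pics/s5c.png

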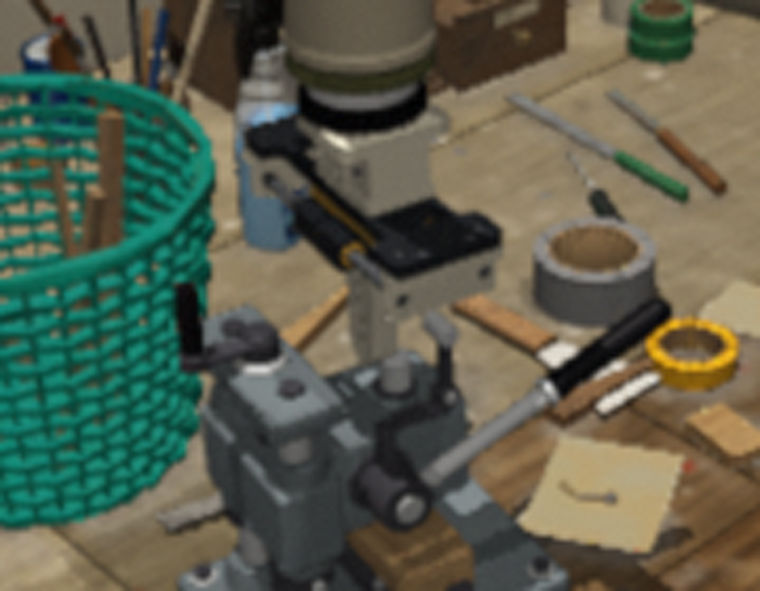

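Call:
send_rows(
  targets=[
    [-1,[-10,0,0],0],
    [-1,[-10,0,0],0],
    [-1,[-8,0,0],0],
    [-1,[-8,0,0],0],
    [-1,[-8,0,0],0],
    [-1,[-8,0,0],0],
    [-1,[-8,0,0],0],
    [-1,[0,0,0],0],
    [-1,[0,0,0],0],
  ],
)

```text
t: 15.05
tool_pos: [0.5451, -0.0403, 0.2386]
orientation: [-2.435, -1.984, -0.0]
force: [0.1, 0.3, 0.6]
opening: 0.0006
```

Run:
```python
from h import *
rep()
c=optics.read_camera('scene')
im=c['color'][:,:,::-1][100:240,220:400]; cv2.imwrite("pics/s6c.png",cv2.resize(im,(760,591),interpolation=cv2.INTER_CUBIC))
```

```text
t 15.05 press [-20.3  44.8 238.6] yaw 1.3673 F [0.1 0.3 0.6] open 0.6 q [-0.17 -0.02  1.61  0.    1.55  0.04]
```

View pics/s6c.png

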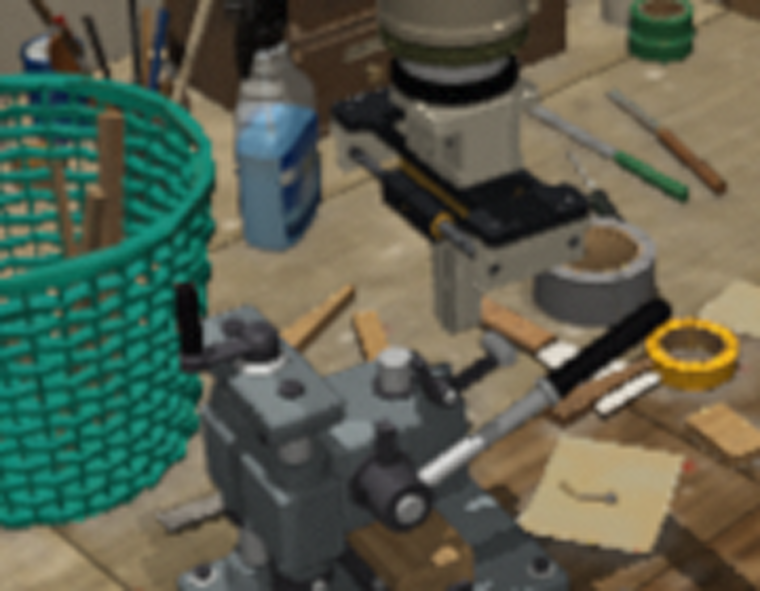

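Call:
send_rows(
  targets=[
    [-1,[0,0,-25],0],
    [-1,[0,0,-25],0],
    [0,[-15,0,-10],0],
    [0,[-20,0,0],0],
    [0,[-20,-5,0],0],
    [0,[-20,-5,0],0],
    [0,[-20,-6,0],0],
    [0,[-20,-6,0],0],
    [0,[0,0,0],0],
    [0,[0,0,0],0],
    [0,[0,0,0],0],
  ],
)

```text
t: 16.2
tool_pos: [0.5006, -0.148, 0.2983]
orientation: [-2.435, -1.985, -0.0]
force: [-0.3, 0.8, 0.0]
opening: 0.0465
```

Run:
```python
from h import *
rep()
C={n:optics.read_camera(n) for n in ("wrist","scene")}
for n,c in C.items(): cv2.imwrite(f'pics/{n}7.png',c['color'][:,:,::-1])
im=C['scene']['color'][:,:,::-1][100:240,220:400]; cv2.imwrite("pics/s7c.png",cv2.resize(im,(760,591),interpolation=cv2.INTER_CUBIC))
for n,c in C.items():
  for nm in ("lever_handle","catch_knob"):
    print(nm,n,[(round(d['confidence'],2),np.round(d['point'],1).tolist(),int(d['region'].sum())) for d in optics.cut_out(n,nm)[:2]])
```

```text
t 16.2 press [-134.8   66.7  298.3] yaw 1.368 F [-0.3  0.8  0. ] open 46.5 q [-0.39 -0.1   1.58  0.    1.66 -0.18]
lever_handle wrist [(0.72, [315.1, 181.9], 3077)]
catch_knob wrist [(0.68, [340.4, 60.3], 2136), (0.48, [475.5, 74.8], 2225)]
lever_handle scene [(0.67, [361.9, 183.6], 225)]
catch_knob scene [(0.53, [330.4, 186.4], 118)]
```

View pics/s7c.png

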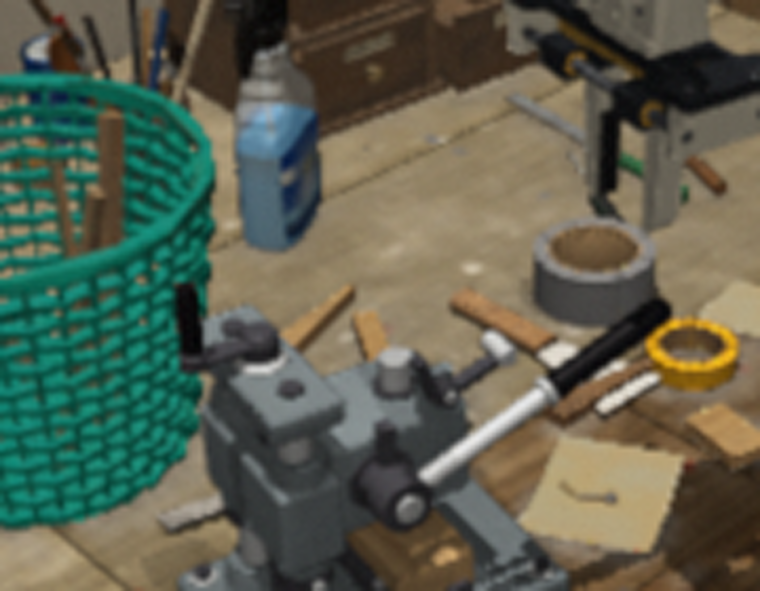

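View pics/wrist7.png

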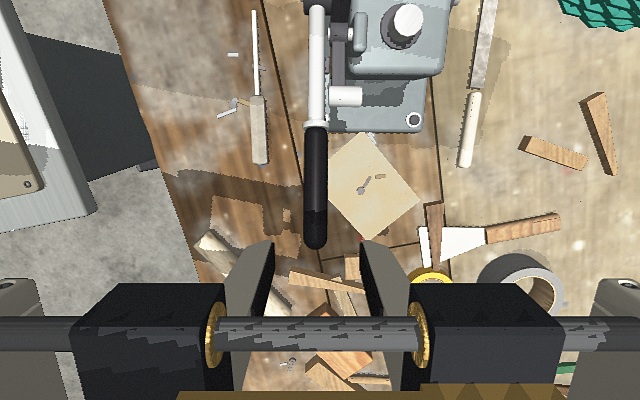

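Run:
```python
from h import *
c=optics.read_camera('wrist'); s=optics.read_camera('scene')
a=[314.5,240];b=[314.5,128]
sa=[220+658*180/760-.4,100+310*140/591-.4]; sb=[220+556*180/760-.4,100+388*140/591-.4]
for w,q in((a,sa),(b,sb)):
    p,e=tri(c,w,s,q); print(PR(p).round(4),e)
shift([-.138,.067,.183])
```

```text
[-0.162   0.0681  0.2151] 0.000580271242881003
[-0.0773  0.0696  0.185 ] 0.0046686083705408535
t 16.6 press [-134.9   66.7  298.6] yaw 1.3683 F [ 0.5 -0.1 -0. ] open 46.9 q [-0.39 -0.1   1.58  0.    1.67 -0.18]
tool shift [ -3.1  -0.3 115.6]
```

Call:
send_rows(
  targets=[
    [0,[0,0,25],0],
    [0,[0,0,25],0],
    [0,[0,0,25],0],
    [0,[0,0,25],0],
    [0,[0,0,13],0],
    [0,[0,0,0],0],
    [-0.4,[0,0,0],0],
    [-0.6,[0,0,0],0],
    [-1,[0,0,0],0],
    [-1,[0,0,0],0],
    [-1,[0,0,0],0],
    [-1,[0,0,0],0],
  ],
  newtons=40,
)

```text
t: 17.8
tool_pos: [0.4992, -0.1487, 0.1859]
orientation: [-2.434, -1.984, 0.003]
force: [-8.1, -0.9, 2.9]
opening: 0.019
```

Run:
```python
from h import *
rep()
c=optics.read_camera('wrist'); cv2.imwrite('pics/wrist8.png',c['color'][:,:,::-1])
f=.35-np.arange(0,12)*.07
print(np.diff(np.c_[-180*np.cos(f),-180*np.sin(f)],axis=0).round(1).tolist())
```

```text
t 17.8 press [-135.7   67.9  185.9] yaw 1.3675 F [-8.1 -0.9  2.9] open 19.0 q [-0.39 -0.06  1.75 -0.    1.46 -0.18]
[[-3.9, 12.0], [-3.1, 12.2], [-2.2, 12.4], [-1.3, 12.5], [-0.4, 12.6], [0.4, 12.6], [1.3, 12.5], [2.2, 12.4], [3.1, 12.2], [3.9, 12.0], [4.7, 11.7]]
```

View pics/wrist8.png

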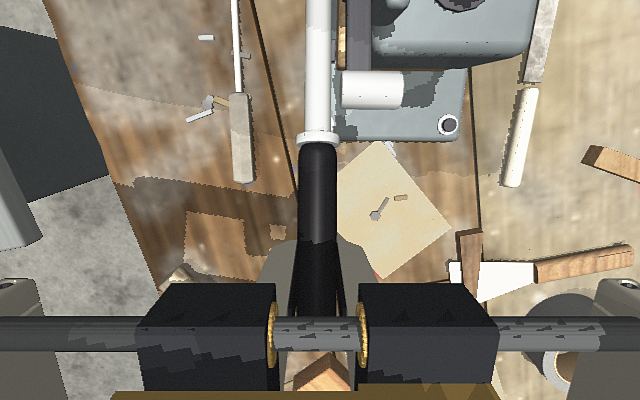

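Call:
send_rows(
  targets=[
    [-1,[0,-1,0],0],
    [-1,[-3.9,0,12],0],
    [-1,[-3.1,0,12.2],0],
    [-1,[-2.2,0,12.4],0],
    [-1,[-1.3,0,12.5],0],
    [-1,[0,0,0],0],
  ],
)

```text
t: 18.45
tool_pos: [0.497, -0.1591, 0.1361]
orientation: [2.435, 1.984, -0.001]
force: [-5.6, -1.6, 5.6]
opening: 0.0191
```

Run:
```python
from h import *
rep()
c=optics.read_camera('scene')
im=c['color'][:,:,::-1][130:270,220:400]; cv2.imwrite("pics/s9c.png",cv2.resize(im,(760,591),interpolation=cv2.INTER_CUBIC))
```

```text
t 18.45 press [-146.4   68.   136.1] yaw 1.3673 F [-5.6 -1.6  5.6] open 19.1 q [-0.41 -0.03  1.8  -0.    1.36 -0.2 ]
```

View pics/s9c.png

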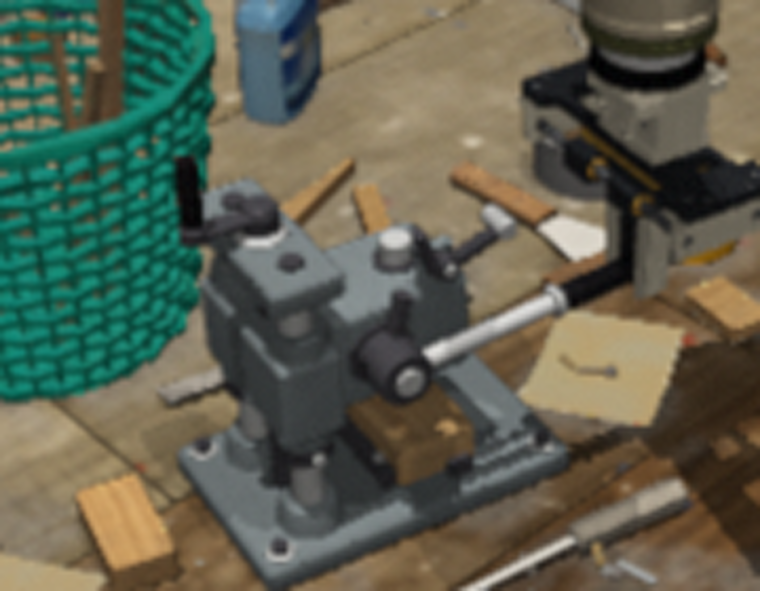

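Call:
send_rows(
  targets=[
    [-1,[-0.4,0,12.6],0],
    [-1,[0.4,0,12.6],0],
    [-1,[1.3,0,12.5],0],
    [-1,[2.2,0,12.4],0],
    [-1,[0,0,0],0],
  ],
)

```text
t: 19.0
tool_pos: [0.4977, -0.1558, 0.0861]
orientation: [2.435, 1.984, -0.002]
force: [-6.2, -4.1, 5.9]
opening: 0.0187
```

Run:
```python
from h import *
rep()
```

```text
t 19.0 press [-143.    68.    86.1] yaw 1.3675 F [-6.2 -4.1  5.9] open 18.7 q [-0.4   0.02  1.85 -0.    1.27 -0.2 ]
```

Call:
send_rows(
  targets=[
    [-1,[1.5,0,6],0],
    [-1,[1.5,0,6],0],
    [-1,[0,0,0],0],
    [-1,[0,0,0],0],
  ],
)

```text
t: 19.4
tool_pos: [0.4982, -0.1532, 0.0752]
orientation: [2.435, 1.984, -0.003]
force: [-7.4, -3.5, 6.0]
opening: 0.0188
```

Run:
```python
from h import *
rep()
```

```text
t 19.4 press [-140.4   68.    75.2] yaw 1.3675 F [-7.4 -3.5  6. ] open 18.8 q [-0.4   0.04  1.86 -0.    1.25 -0.19]
```

Call:
send_rows(
  targets=[
    [-1,[1.5,0,5],0],
    [-1,[1.5,0,4],0],
    [-1,[0,0,0],0],
    [-1,[0,0,0],0],
  ],
)

```text
t: 19.8
tool_pos: [0.4988, -0.1505, 0.0663]
orientation: [2.435, 1.984, -0.003]
force: [-8.1, -6.1, 5.8]
opening: 0.019
```

Run:
```python
from h import *
rep()
c=optics.read_camera('scene')
im=c['color'][:,:,::-1][170:270,270:400]; cv2.imwrite("pics/s10c.png",cv2.resize(im,(780,600),interpolation=cv2.INTER_CUBIC))
```

```text
t 19.8 press [-137.6   67.9   66.3] yaw 1.3674 F [-8.1 -6.1  5.8] open 19.0 q [-0.39  0.05  1.86 -0.    1.23 -0.19]
```

View pics/s10c.png

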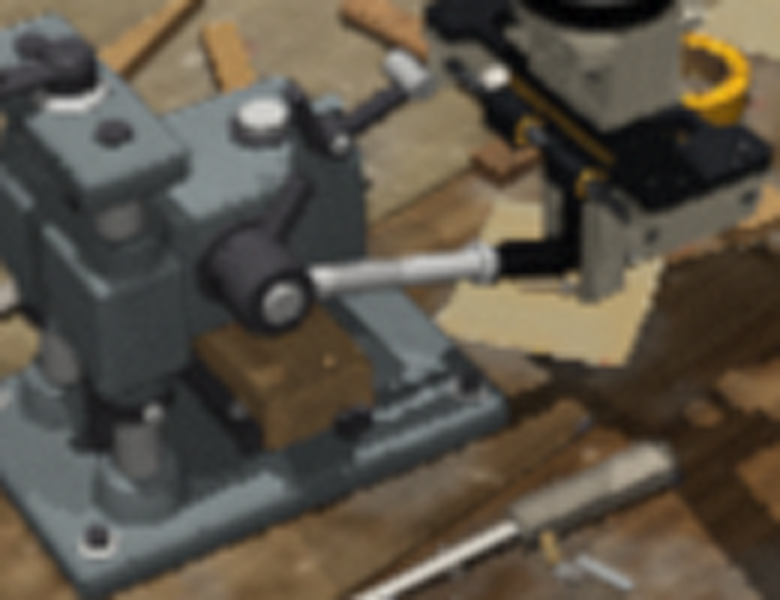

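Call:
send_rows(
  targets=[
    [-1,[0.5,0,2],0],
    [-1,[0,0,0],0],
    [-1,[0.5,0,2],0],
    [-1,[0,0,0],0],
    [-1,[0,0,0],0],
  ],
)

```text
t: 20.35
tool_pos: [0.4991, -0.1493, 0.0625]
orientation: [2.435, 1.984, -0.002]
force: [-8.2, -3.6, 7.3]
opening: 0.0194
```

Run:
```python
from h import *
rep()
```

```text
t 20.35 press [-136.4   67.9   62.5] yaw 1.3675 F [-8.2 -3.6  7.3] open 19.4 q [-0.39  0.05  1.87 -0.    1.22 -0.18]
```

Call:
send_rows(
  targets=[
    [-1,[0.5,0,2],0],
    [-1,[0,0,0],0],
    [-1,[0,0,0],0],
  ],
)

```text
t: 20.65
tool_pos: [0.4993, -0.1487, 0.0606]
orientation: [2.435, 1.984, -0.002]
force: [-8.1, -3.7, 9.3]
opening: 0.0187
```

Run:
```python
from h import *
rep()
```

```text
t 20.65 press [-135.7   67.8   60.6] yaw 1.3675 F [-8.1 -3.7  9.3] open 18.7 q [-0.39  0.05  1.87 -0.    1.22 -0.18]
```

Call:
send_rows(
  targets=[
    [-1,[0.5,0,2],0],
    [-1,[0,0,0],0],
    [-1,[0.5,0,2],0],
    [-1,[0,0,0],0],
    [-1,[0,0,0],0],
  ],
)

```text
t: 21.15
tool_pos: [0.4996, -0.1477, 0.0574]
orientation: [2.435, 1.984, -0.002]
force: [-12.1, -1.7, 15.3]
opening: 0.0186
```

Run:
```python
from h import *
rep()
c=optics.read_camera('scene');cv2.imwrite('pics/scene11.png',c['color'][:,:,::-1])
im=c['color'][:,:,::-1][170:270,270:400]; cv2.imwrite("pics/s11c.png",cv2.resize(im,(780,600),interpolation=cv2.INTER_CUBIC))
w=optics.read_camera('wrist');cv2.imwrite('pics/wrist11.png',w['color'][:,:,::-1])
```

```text
t 21.15 press [-134.7   67.7   57.4] yaw 1.3676 F [-12.1  -1.7  15.3] open 18.6 q [-0.38  0.06  1.87 -0.    1.21 -0.18]
```

View pics/s11c.png

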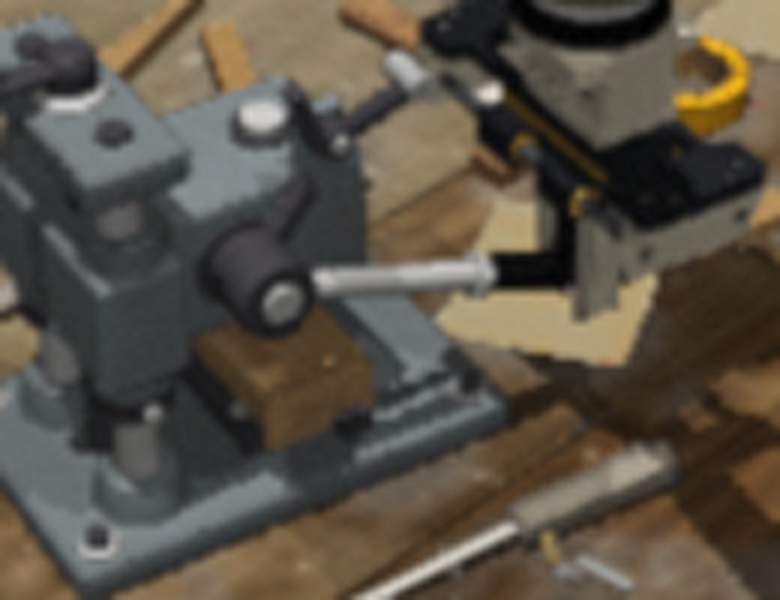

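View pics/wrist11.png

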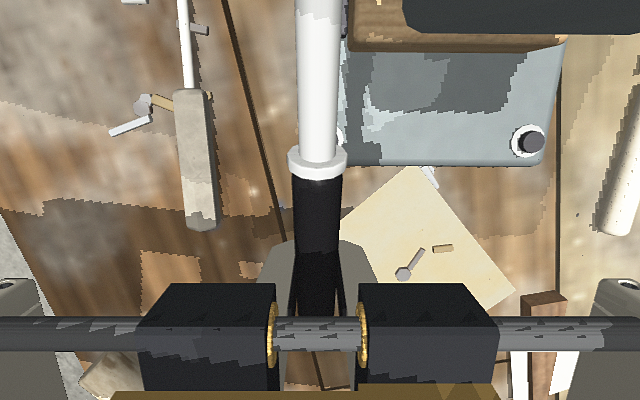

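Run:
```python
from h import *
c=optics.read_camera('scene')
def pl(px,y):
    p,d=ray(c,px); n=np.array([-np.sin(V[2]),np.cos(V[2]),0]); t=(y-n[:2]@(p[:2]-V[:2]))/(n@d); return PR(p+t*d)
f=lambda x,y:[270+x/6-.4,170+y/6-.4]
h=pl(f(286,300),.079)   # hub end face, closer
print("hubend",h)
for nm,px in (("tube",f(318,281)),("collar",f(483,272))):
    q=pl(px,.068); print(nm,q.round(4), np.arctan2(.141-q[2],.034-q[0]))
a=pl(f(318,281),.068);b=pl(f(483,272),.068);print("slope",np.arctan2(a[2]-b[2],a[0]-b[0]), "theta",.35+np.arctan2(a[2]-b[2],a[0]-b[0]))
cr=lambda n:None
```

```text
hubend [0.03572198 0.079      0.1414119 ]
tube [0.0124 0.068  0.1348] 0.27871473272291003
collar [-0.079   0.068   0.1008] 0.3417137902042799
slope 0.3562032957676254 theta 0.7062032957676254
```

Call:
send_rows(
  targets=[
    [-1,[0,-1,2],0],
    [-1,[0.5,0,2],0],
    [-1,[0,0,0],0],
    [-1,[0,0,0],0],
  ],
  newtons=50,
)

```text
t: 21.7
tool_pos: [0.4999, -0.1469, 0.0547]
orientation: [2.433, 1.983, 0.001]
force: [-13.0, 0.5, 23.3]
opening: 0.0189
```

Run:
```python
from h import *
rep()
c=optics.read_camera('scene')
im=c['color'][:,:,::-1][170:270,270:400]; cv2.imwrite("pics/s12c.png",cv2.resize(im,(780,600),interpolation=cv2.INTER_CUBIC))
a=cv2.imread('pics/s11c.png').astype(int); b=cv2.imread('pics/s12c.png').astype(int)
print(abs(a-b)[180:330,200:490].mean(),abs(a-b)[0:170,560:770].mean())
```

```text
t 21.7 press [-133.9   67.6   54.7] yaw 1.3677 F [-13.    0.5  23.3] open 18.9 q [-0.38  0.06  1.87 -0.    1.21 -0.18]
2.6644444444444444 8.497310924369748
```

View pics/s12c.png

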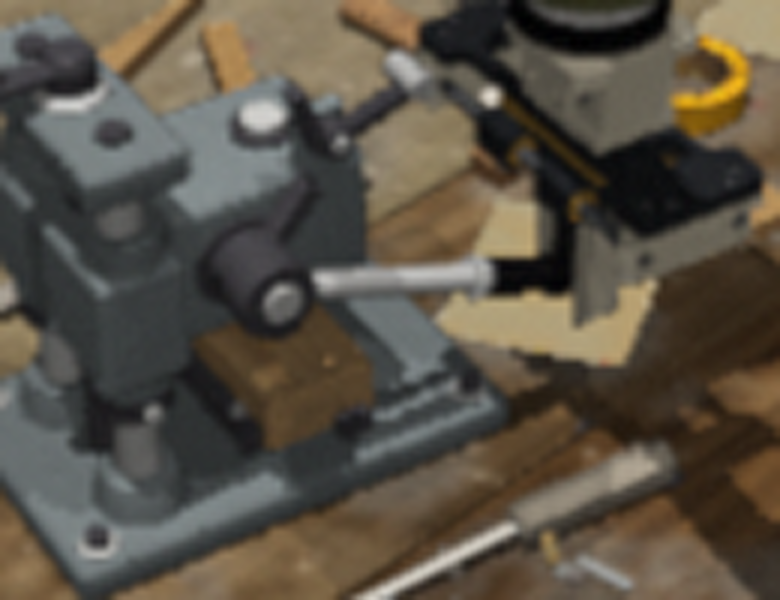

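Call:
send_rows(
  targets=[
    [-1,[0,0,0],0],
    [-1,[0,0,0],0],
    [-1,[0,0,0],0],
    [-1,[0,0,0],0],
    [-1,[0,0,0],0],
    [-1,[0,0,0],0],
    [-1,[0,0,0],0],
    [-1,[0,0,0],0],
  ],
)

```text
t: 22.55
tool_pos: [0.4999, -0.1469, 0.0548]
orientation: [2.433, 1.983, 0.001]
force: [-11.5, -0.1, 24.4]
opening: 0.0186
```

Run:
```python
from h import *
rep()
c=optics.read_camera('top');cv2.imwrite('pics/top13.png',c['color'][:,:,::-1])
a=cv2.imread('pics/top0.png')[140:290,230:440];b=c['color'][:,:,::-1][140:290,230:440]
cv2.imwrite('pics/cmp.png',cv2.resize(np.hstack([a,b]),(800,286)))
```

```text
t 22.55 press [-133.9   67.6   54.8] yaw 1.3678 F [-11.5  -0.1  24.4] open 18.6 q [-0.38  0.06  1.87 -0.    1.21 -0.18]
```

View pics/cmp.png

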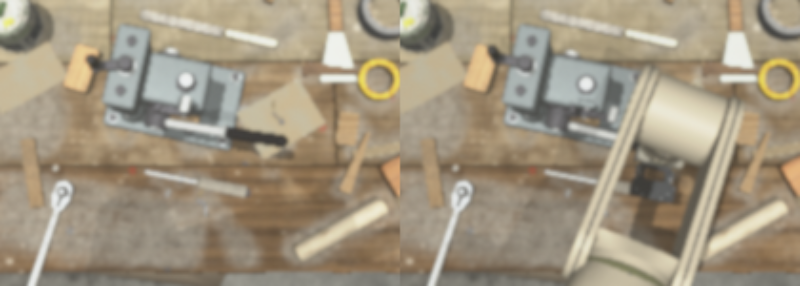

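Everything is steady and the loose items have not moved. I'm handing the job in.

```bash
python3 -c "
from plant import ticket; print(ticket.close_job())"
```

```text
the job is handed in; nothing more can be done
None
```

I finished all three steps in order and handed the job in at about 22.6 s. The gripper is still holding the lever down.

- **Crank:** I turned it clockwise by its handle with the catch still on. It started at about 2.85 rad, not 0, so it needed about two turns. It stopped against about 12 N with the arm along the press's +x, where the end stop should be. In the picture the lever hub had sunk about as far as expected.
- **Catch:** I pushed the knob along −x. The picture shows it fallen forward, clear of the lug.
- **Lever:** I gripped it and pulled it down until the force rose sharply, to 24 N upward on the tool. My picture estimate, made just before the final 4 mm of pull, gave a lever angle of about 0.70 rad, past the 0.67 at which the bush should be home.

**Last checks:** Pose and force did not change over 0.85 s of holding. In the top picture the ratchet, file, scraper and spare block are where they were. The arm partly hid the driver there, but it had not moved in the side pictures.

**Not confirmed:** I could not see the bush itself. That it is home rests on the lever angle and the force. The force while pressing it in read about 6 N, a little under the 8 to 10 N expected. A sideways force of about 12 N on the grip remained at the end, because the gripper is slightly off the lever's centre.

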